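# Switch off and wipe a fingertip along the contact bank

### The job

Exercise the sprung contacts of the pine contact bank: first switch off by pushing the black toggle lever fully over to its other side, then run the closed fingertips gently along the curved row of copper leaves, from the right-hand end (as seen from the robot) to the left-hand end, so that every leaf dips visibly, one after the other, and springs back. Do not press any leaf while the switch is still on, do not press hard, pick nothing up and leave the magnets, coil and other things where they are.

Things in the scene. Friction and masses are not known exactly. Their poses are not given: they have to be found in the camera images.
- board: Contact bank: fixed pine board 140 x 260 x 20 mm, long side along its y (towards the robot's left). Origin: centre of underside, z up. Seven copper leaves in a curved row: crests on an arc of radius 100 mm about the point x -70 mm, y 0, every 22 degrees from -66 (leaf 1, right) to +66 (leaf 7, left), measured from +x towards +y. Posts 22 mm high on the far corners, 50 mm outside the arc.
- switch: The toggle switch: a pine base 110 x 80 x 18 mm, fixed to the worktop, with a black switch body 50 x 34 x 20 mm on its middle. Origin: centre of the base's underside, z up; the lever swings in the plane of its x and z, about an axle along y 38 mm above the origin.
- toggle (a joint): The black toggle lever's angle, rad: 0 = on (leaning 0.45 rad towards the switch's -x), 0.9 = off (leaning as far towards its +x, against a stop). It stays where it is left; about 1 N at the tip moves it.
- toggle_tip (a point): Centre of the 15 mm ball at the toggle lever's end, 44 mm from the axle; the stem is 9 mm thick.
- leaf1_crest (a point): Top of the raised free end (crest) of leaf 1 (first, right-hand end): a copper strip 30 mm long along the row, 24 wide, hinged at its right-hand end 26 mm above the worktop, rising at 0.36 rad to the crest about 38 mm above the worktop at rest; about 10 mm gap to the next leaf's hinge. The point moves with the leaf; x axis: hinge to crest, level at rest.
- leaf1 (a joint): How far leaf 1 is pressed down, rad: 0 = at rest, 0.32 = stop (crest about 9 mm lower); 0.07 is 2 mm at the crest. It springs back by itself; about 0.4 N at the crest starts it and 2.5 N takes it to the stop.
- leaf2_crest (a point): Top of the raised free end (crest) of leaf 2; same make as leaf 1.
- leaf2 (a joint): How far leaf 2 is pressed down, rad: 0 = at rest, 0.32 = stop.
- leaf3_crest (a point): Top of the raised free end (crest) of leaf 3; same make as leaf 1.
- leaf3 (a joint): How far leaf 3 is pressed down, rad: 0 = at rest, 0.32 = stop.
- leaf4_crest (a point): Top of the raised free end (crest) of leaf 4; same make as leaf 1.
- leaf4 (a joint): How far leaf 4 is pressed down, rad: 0 = at rest, 0.32 = stop.
- leaf5_crest (a point): Top of the raised free end (crest) of leaf 5; same make as leaf 1.
- leaf5 (a joint): How far leaf 5 is pressed down, rad: 0 = at rest, 0.32 = stop.
- leaf6_crest (a point): Top of the raised free end (crest) of leaf 6; same make as leaf 1.
- leaf6 (a joint): How far leaf 6 is pressed down, rad: 0 = at rest, 0.32 = stop.
- leaf7_crest (a point): Top of the raised free end (crest) of leaf 7 (last, left-hand end); same make as leaf 1.
- leaf7 (a joint): How far leaf 7 is pressed down, rad: 0 = at rest, 0.32 = stop.
- coil: Bystander, loose: copper coil on a red spool, 60 mm across, 50 mm high. Origin: centre of its underside.
- ring_magnet: Bystander, loose, standing on the board inside the arc: white ceramic ring magnet, 36 mm across, 8 mm high. Origin: centre of its underside.
- alnico: Bystander, loose, standing on the board inside the arc: small dark alnico cylinder magnet, 14 mm across, 24 mm high, upright. Origin: centre of its underside.
- nails: Bystander, loose: bundle of steel nails, 90 mm long along its x, in a bolted clip 30 mm high with the bolt. Origin: centre of its underside.
- compass: Bystander, loose: brass plotting compass, 56 mm across, 13 mm high. Origin: centre of its underside.
- meter: Bystander, loose: black multimeter lying flat, 75 x 140 x 39 mm. Origin: centre of its underside.
Not all that is in view belongs to the job. Of the things like the switch, leave any that is blue or yellow; of the rest the larger one is meant.

How it is judged:
By the outcome, as a careful person would: the job done as asked, in the order asked, and still so for the second after the job is handed in, with the robot touching nothing.
It also fails if it takes over 54 s, if anything falls off the work surface, if the arm or the gripper's body presses on something with over 40 N, if the wrist force passes 120 N, or if a joint passes its speed limit or range.

### The arm

A 6-joint arm with a two-finger parallel gripper is mounted at the origin on the work surface. World frame = base frame: x ahead of the robot, y to its left, z up, the work surface at z = 0. Lengths are in m, angles in rad, forces in N, time in s.
With the tool pointing down it reaches from about 0.35 to 0.875 m from the base axis. Payload 4.2 kg.
Tool frame: the origin (TCP) lies at the very end of the fingers, on their centre line; the grasp point (between the pads) lies env.grip_point_offset behind it (env.grip_point_offset is the distance from the TCP to the grasp point, in m); z points along the fingers, y is the line along which they close (so a half turn about z gives the same grasp; the last joint's range is limited). The gripper opens to 85 mm and grips with 20 to 120 N. Pads are 22 mm wide; open, the fingers measure 114 mm over their backs; the gripper's body (76 mm by 85 mm) begins 54 mm behind the grasp point. The pads swing forward as they close: fully open they stand 13 mm farther back than shut.
Start: joints at [-0.985, 0.385, 0.008, 0, -1.194, -0.259], TCP at [0.201, -0.592, 0.231] pointing down, gripper open.
Joint ranges: [-3.14, 3.14], [-1.21, 2.06], [-1.07, 1.41], [-3.16, 2.05], [-2.99, -0.16], [-3.1, 3.1]. Speed limits (rad/s): [2.79, 2.79, 3.14, 3.14, 3.14, 3.14].

### API

Orientations are given as a unit quaternion [x, y, z, w].
In Python, from rig import env gives the robot as it stands.
- The arm moves only by the shell command python3 -m inch 'ROWS' [FORCE]. ROWS is JSON, a list of rows, each a list of 7 numbers: the opening, from -1 (shut) to 1 (fully open), then the shift along the tool's x, y, z in mm, then the turn, a rotation vector about the tool's x, y, z in rad. In form: [[gripper, dx, dy, dz, ax, ay, az], ...]. A call has 1 to 12 rows; each row is the pose to reach, as a shift and turn from the pose commanded when the call began, along the tool's axes at that moment; what a row does not reach only later rows make up. A row lasts 1/10 s, in which the tool goes at most 50 mm and 8.59 degrees, less where a joint would pass 70% of its speed; a pose out of reach is approached as far as the arm can. A call with a gripper value outside its range is refused whole. The fingers move at their own pace and stop on an object; FORCE is the grip in N (left out, the last holds). Time passes only in rows, so rows that repeat a pose let the fingers close. It gives the time, the measured TCP pose, the force, the opening and the grip force at its end, in the units of the state.
- env.state(): the state, without advancing time (a new reading comes with each control period).
- env.camera(name): name is "side" or "top"; returns a dict with "pixels" (480x640x3 uint8, blue, green, red), "z_map" (480x640 float32, m along the optical axis (not along the pixel's ray), 0 where there is no reading), "camera_matrix" (3x3 intrinsics, pixels), "k1" (the pictures are not rectified: a ray, as slopes to the right and down, at radius r is drawn at 1 + k1 r^2 times it, then the intrinsics apply), "R" (3x3) and "t" (3): a world point X has camera coordinates R X + t. Camera axes: x right, y down, z forward; pixel columns grow to the right and rows downward; lengths in m; the calibration is good to about 2 mm. A picture is of the moment at which its call begins.
- env.close_job(): hands the job in; it is judged then, once.
The state is a dict: "time_s": time; "q": joint angles; "joint_velocities": joint speeds; "joint_torque": joint torques, N m; "eef_pos": TCP position; "ee_rot": TCP orientation; "ft_force": force on the tool from outside, world axes, zero at the start; "ft_torque": the same for the moment, N m; "finger_gap": opening from 0.0 (shut) to 1.0 (fully open); "gripper_force": force on a finger pad.
Only numpy, scipy, OpenCV 4.12 (cv2) and the standard library are available. Lean on these libraries where they do the work, as an engineer would, in place of code of your own. Each camera call takes 0.05 s, during which the arm holds its last target. There are 200 camera calls.

## Working session

There is one attempt and no reset: what is moved stays moved. The work goes in short steps, Python scripts to look and compute and a shell command to move; the robot and the scene stay as the last step left them, time stands still between calls to the robot, and variables do not carry over. Pictures are saved under pics/ and viewed, at most 10 in all, crops included, and the job is handed in when it is done.

```bash
ls; mkdir -p pics; cat > h.py <<'E'
import numpy as np, cv2
from rig import env
def snap(n):
    c=env.camera(n); np.savez(f'{n}.npz',**{k:np.asarray(v) for k,v in c.items()}); return c
def load(n): return dict(np.load(f'{n}.npz'))
def ray(c,u,v):
    K=c['camera_matrix']; d=np.array([(u-K[0,2])/K[0,0],(v-K[1,2])/K[1,1]]); s=d.copy()
    for _ in range(20): s=d/(1+c['k1']*(s@s))
    R=c['R']; return -R.T@c['t'], R.T@np.array([s[0],s[1],1.])
def onz(c,u,v,z):
    o,d=ray(c,u,v); return o+d*(z-o[2])/d[2]
def depth(c,u,v):
    o,d=ray(c,u,v); return o+d*c['z_map'][int(v),int(u)]
E
python3 - <<'E'
from h import *
for n in('top','side'):
    c=snap(n); cv2.imwrite(f'pics/{n}0.png',c['pixels']); print(n,-c['R'].T@c['t'],c['R'][2],c['k1'])
s=env.state(); print(s['time_s'],s['eef_pos'],s['ee_rot'],s['ft_force'],env.grip_point_offset)
E
```

```text
pics
top [ 0.36392514 -0.03011308  1.00192811] [ 0.20324025  0.01514104 -0.97901182] -0.017166229460429155
side [0.13941018 0.72329299 0.82953738] [ 0.34031384 -0.66892743 -0.66084989] 0.009734858559927175
0.1 [ 0.20047112 -0.5914216   0.23031523] [-1.62593265e-01  9.86692680e-01  9.66847638e-04 -2.24566939e-04] [-0.17359394 -0.80661989  0.14960198] 0.0187
```

View pics/top0.png

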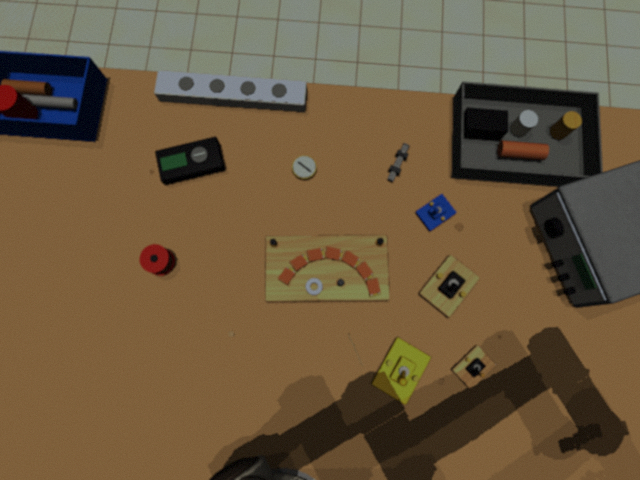

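View pics/side0.png

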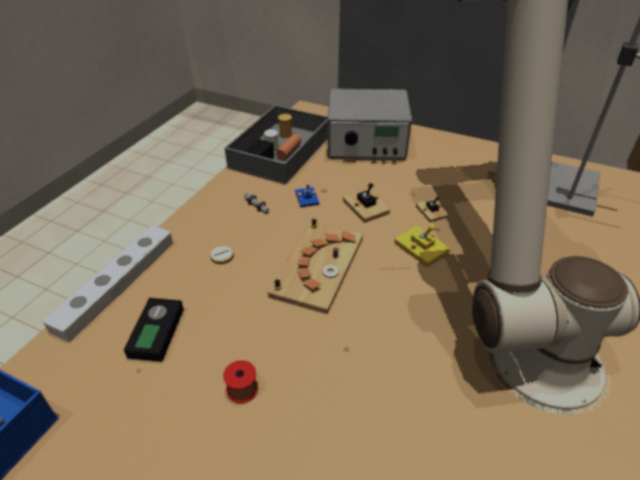

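Top view candidates like the switch: blue (436,212), yellow (402,370), small pine (473,366) and larger pine (449,285). Blue and yellow are excluded, so the larger pine at (449,285) is meant. The board spans (265,236)–(389,302), with leaf 1 at (374,287) and leaf 7 at (286,276). I'll enlarge to confirm and measure.

```bash
python3 - <<'E'
from h import *
T=load('top');S=load('side')
a=cv2.resize(T['pixels'][235:395,365:500],None,fx=3,fy=3,interpolation=2)
b=cv2.resize(S['pixels'][170:230,335:455],None,fx=3,fy=3,interpolation=2)
im=np.zeros((480,780,3),np.uint8); im[:a.shape[0],:a.shape[1]]=a; im[:b.shape[0],410:410+b.shape[1]]=b
cv2.imwrite('pics/crop1.png',cv2.convertScaleAbs(im,alpha=1.5))
hsv=cv2.cvtColor(T['pixels'],cv2.COLOR_BGR2HSV)
for p in[(270,295),(430,295),(415,320),(334,253),(200,300),(286,277)]: print(p,hsv[p[1],p[0]])
# height maps
def hm(c,u0,u1,v0,v1):
    return np.array([[depth(c,u,v) for u in range(u0,u1)] for v in range(v0,v1)])
# board: depth height > 12mm
for nm,(u0,u1,v0,v1),zt in(('board',(255,400,225,312),.02),('switch',(412,486,245,325),.018),('small',(445,500,335,395),.015)):
    P=hm(T,u0,u1,v0,v1); m=((P[...,2]>.009)&(P[...,2]<.2)).astype(np.uint8)
    m=cv2.morphologyEx(m,cv2.MORPH_OPEN,np.ones((3,3)))
    cs,_=cv2.findContours(m,0,2); k=max(cs,key=cv2.contourArea)
    pts=np.array([onz(T,q[0][0]+u0,q[0][1]+v0,zt)[:2] for q in k],np.float32)
    r=cv2.minAreaRect(pts*1000); print(nm,r,'zmed',np.median(P[...,2][m>0]))
E
```

```text
(270, 295) [ 27 106 128]
(430, 295) [ 23 117 129]
(415, 320) [ 17 133 130]
(334, 253) [  8 176 126]
(200, 300) [ 18 136 126]
(286, 277) [  9 178 122]
board ((510.5857849121094, -47.99139404296875), (140.0396270751953, 259.00494384765625), 5.416532039642334) zmed 0.019654114162770908
switch ((496.7986755371094, -306.944580078125), (80.73472595214844, 111.42427062988281), 54.96821594238281) zmed 0.01827690969860879
small ((334.2037048339844, -360.9306335449219), (55.07835388183594, 74.74827575683594), 47.147979736328125) zmed 0.013081022396084774
```

View pics/crop1.png

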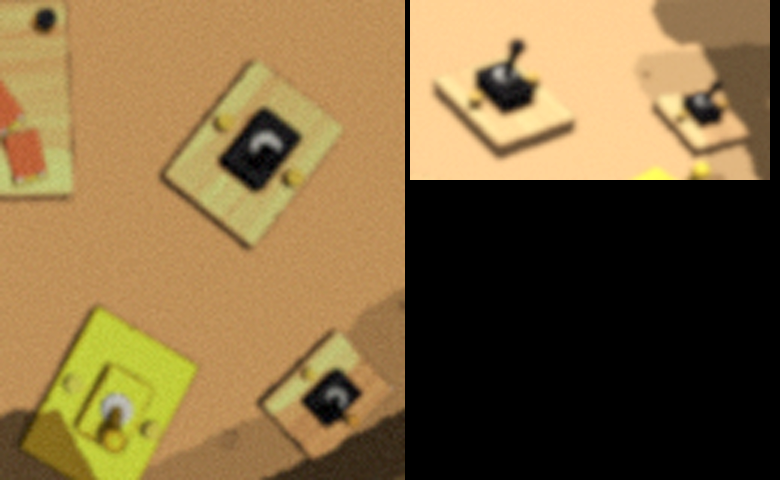

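Confirmed: the larger pine measures 111×81 mm (110×80 stated). The small one is 55×75. The side crop shows its black lever ball near side pixel (372,186). Next I'll get the lever tip and leaf crests.

```bash
python3 - <<'E'
from h import *
T=load('top');S=load('side')
c0=np.array([.4968,-.3069]); ex=np.array([np.cos(np.radians(145)),np.sin(np.radians(145))])
for n,c,(u0,u1,v0,v1) in(('top',T,(412,486,240,325)),('side',S,(335,395,170,222))):
    P=np.array([[depth(c,u,v) for u in range(u0,u1)] for v in range(v0,v1)]); z=P[...,2]
    m=(z>.055)&(z<.12); vv,uu=np.nonzero(m)
    print(n,m.sum(), z[m].max() if m.any() else 0, uu.mean()+u0,vv.mean()+v0, P[m].mean(0), 'along145',(P[m].mean(0)[:2]-c0)@ex)
    m=(z>.07)&(z<.12); print(P[m].mean(0),(P[m].mean(0)[:2]-c0)@ex) if m.any() else 0
# leaves
hsv=cv2.cvtColor(T['pixels'],cv2.COLOR_BGR2HSV)[225:312,255:400]
m=cv2.inRange(hsv,(0,150,70),(12,255,255)); n,l,st,ce=cv2.connectedComponentsWithStats(m)
yaw=np.radians(5.42);R=np.array([[np.cos(yaw),-np.sin(yaw)],[np.sin(yaw),np.cos(yaw)]]);b=np.array([.5106,-.048])
for i in range(1,n):
    if st[i,4]<40: continue
    p=onz(T,ce[i][0]+255,ce[i][1]+225,.032)[:2]; q=R.T@(p-b)*1000+[70,0]
    print('leaf',st[i,4],p.round(4),'r',np.hypot(*q).round(1),'deg',np.degrees(np.arctan2(q[1],q[0])).round(1))
for k in range(7):
    a=np.radians(-66+22*k); p=b+R@np.array([-.07+.1*np.cos(a),.1*np.sin(a)]); print(k+1,p.round(4))
# tall things on the board inside/outside
for u,v in((341,283),(314,287),(273,242),(379,242)): print(onz(T,u,v,.03)[:2],depth(T,u,v))
E
```

```text
top 49 0.08942059452779738 454.6734693877551 286.42857142857144 [ 0.48548267 -0.29894869  0.0835144 ] along145 0.01383129959753747
[ 0.48529078 -0.29890086  0.08392685] 0.014015914557359739
side 44 0.08934026919569327 369.02272727272725 187.61363636363637 [ 0.48740551 -0.29832306  0.07498419] along145 0.0126150446455566
[ 0.48504003 -0.29666795  0.08291412] 0.015502068270388377
leaf 141 [ 0.535 -0.02 ] r 100.2 deg 14.8
leaf 149 [ 0.541  -0.0575] r 100.2 deg -7.0
leaf 148 [ 0.5329 -0.0935] r 99.9 deg -28.4
leaf 142 [0.5155 0.0122] r 100.2 deg 36.4
leaf 149 [ 0.5108 -0.1246] r 98.9 deg -50.5
leaf 139 [0.4855 0.0345] r 99.7 deg 58.0
leaf 142 [ 0.4798 -0.1452] r 98.6 deg -72.2
1 [ 0.49   -0.1417]
2 [ 0.5191 -0.117 ]
3 [ 0.5368 -0.0831]
4 [ 0.5405 -0.0452]
5 [ 0.5297 -0.0086]
6 [0.506  0.0213]
7 [0.4728 0.0402]
[ 0.48009939 -0.07975859] [ 0.4787778  -0.07919382  0.04105656]
[ 0.46718778 -0.02483683] [ 0.46827687 -0.02478118  0.01974922]
[0.55436796 0.0689827 ] [0.55221721 0.06786357 0.04097639]
[ 0.57307625 -0.15329122] [ 0.57069106 -0.15188648  0.041084  ]
```

The lever ball is at about (0.484,-0.297,0.08), leaning toward 145° in world axes. Leaf radii fit 100 mm, and the leaf heights agree too. Moving to the side the lever leans towards, fingers closing.

```bash
python3 -m inch '[[-1,-14,9,0,0,0,0.04],[-1,-41,26,0,0,0,0.11],[-1,-75,48,0,0,0,0.21],[-1,-112,72,0,0,0,0.31],[-1,-149,96,0,0,0,0.41],[-1,-190,122,0,0,0,0.52],[-1,-227,146,0,0,0,0.63],[-1,-264,171,0,0,0,0.73],[-1,-298,192,0,0,0,0.82],[-1,-325,210,0,0,0,0.9],[-1,-339,219,0,0,0,0.937],[-1,-339,219,0,0,0,0.937]]'
python3 -c "
from rig import env
s=env.state();print(s)"
```

```text
time_s: 1.3
eef_pos: [0.4524, -0.274, 0.2309]
ee_rot: [0.299, 0.954, 0.0, -0.0]
ft_force: [-0.7, 0.3, 0.4]
finger_gap: 0.001
gripper_force: 0.0
{'time_s': 1.3, 'q': array([-2.37837811e-01,  2.22050601e-01, -2.26767157e-01, -3.09205044e-04,
       -1.12267133e+00, -1.93991896e+00]), 'joint_velocities': array([-0.04369143, -0.00573648, -0.00912993,  0.00385937, -0.00722592,
        0.04906367]), 'joint_torque': array([  0.74124992, -30.18894553,  18.38329732,   4.02259201,
         0.0320045 ,  -0.23881065]), 'eef_pos': array([ 0.45238249, -0.27401274,  0.23086677]), 'ee_rot': array([ 2.98907144e-01,  9.54282128e-01,  1.16292978e-04, -3.54774077e-04]), 'ft_force': array([-0.67212509,  0.2683113 ,  0.38901917]), 'ft_torque': array([0.00189271, 0.02930521, 0.02523651]), 'gripper_force': 0.0, 'finger_gap': 0.0011139581568880427}
```

```bash
python3 -m inch '[[-1,0,0,15,0,0,0],[-1,0,0,45,0,0,0],[-1,0,0,85,0,0,0],[-1,0,0,120,0,0,0],[-1,0,0,148,0,0,0],[-1,0,0,163,0,0,0],[-1,0,0,166,0,0,0],[-1,0,0,166,0,0,0]]'
python3 -m inch '[[-1,-8,0,0,0,0,0],[-1,-16,0,0,0,0,0],[-1,-22,0,0,0,0,0],[-1,-28,0,0,0,0,0],[-1,-34,0,0,0,0,0],[-1,-40,0,0,0,0,0],[-1,-44,0,0,0,0,0],[-1,-48,0,0,0,0,0],[-1,-50,0,0,0,0,0],[-1,-50,0,0,0,0,0]]'
```

```text
time_s: 2.1
eef_pos: [0.4509, -0.2762, 0.0651]
ee_rot: [0.301, 0.954, -0.0, -0.001]
ft_force: [-0.3, 0.5, -0.2]
finger_gap: 0.004
gripper_force: 0.0
time_s: 3.1
eef_pos: [0.4924, -0.3043, 0.065]
ee_rot: [0.3, 0.954, 0.0, -0.0]
ft_force: [-0.4, 0.9, -0.1]
finger_gap: 0.001
gripper_force: 0.2
```

```bash
python3 -m inch '[[-1,-1,0,0,0,0,0],[-1,-2,0,0,0,0,0],[-1,-2,0,0,0,0,0]]' | egrep 'pos|force'
python3 -m inch '[[-1,-1,0,0,0,0,0],[-1,-2,0,0,0,0,0],[-1,-2,0,0,0,0,0]]'| egrep 'pos|force'; python3 - <<'E'
from h import *
S=snap('side'); cv2.imwrite('pics/s2.png',cv2.resize(S['pixels'][140:230,320:440],None,fx=4,fy=4,interpolation=2))
E
```

```text
eef_pos: [0.4939, -0.3054, 0.0652]
ft_force: [-0.3, 0.5, -0.4]
gripper_force: 0.5
eef_pos: [0.4959, -0.3067, 0.0654]
ft_force: [-1.6, 0.6, -0.7]
gripper_force: 0.5
```

View pics/s2.png

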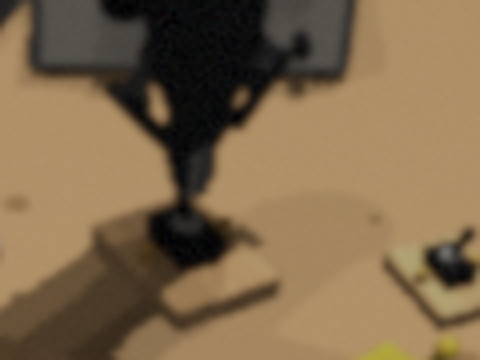

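The gripper hides the lever in this view. The force is only ~1 N, so I'll push on by millimetres until the stop is felt.

```bash
python3 -m inch '[[-1,-1,0,0,0,0,0],[-1,-1,0,0,0,0,0]]' | egrep 'pos|force'
python3 -m inch '[[-1,-1,0,0,0,0,0],[-1,-1,0,0,0,0,0]]'| egrep 'pos|force'
python3 -m inch '[[-1,-1,0,0,0,0,0],[-1,-1,0,0,0,0,0]]'| egrep 'pos|force'
```

```text
eef_pos: [0.4966, -0.3072, 0.0653]
ft_force: [-0.6, 0.1, 0.0]
gripper_force: 0.5
eef_pos: [0.497, -0.3076, 0.0652]
ft_force: [-1.9, 1.1, 0.4]
gripper_force: 1.2
eef_pos: [0.4972, -0.3078, 0.0651]
ft_force: [-3.5, 3.1, 1.7]
gripper_force: 2.6
```

The tool is stalling and the force is rising, so this is the stop. I'll back off, rise and check.

```bash
python3 -m inch '[[-1,-1,0,0,0,0,0],[-1,-1,0,0,0,0,0]]'| egrep 'pos|force'
python3 -m inch '[[-1,10,0,0,0,0,0],[-1,30,0,0,0,0,0],[-1,40,0,-20,0,0,0],[-1,40,0,-60,0,0,0],[-1,40,0,-100,0,0,0],[-1,40,0,-115,0,0,0],[-1,40,0,-115,0,0,0]]'| egrep 'time|pos|force'
python3 - <<'E'
from h import *
c0=np.array([.4968,-.3069]); ex=np.array([np.cos(np.radians(145)),np.sin(np.radians(145))])
for n,(u0,u1,v0,v1) in(('side',(335,400,165,222)),):
    c=snap(n); cv2.imwrite('pics/s3.png',cv2.resize(c['pixels'][140:230,320:440],None,fx=4,fy=4,interpolation=2))
    P=np.array([[depth(c,u,v) for u in range(u0,u1)] for v in range(v0,v1)]); d=P[...,:2]-c0
    m=(P[...,2]>.07)&(P[...,2]<.095)&(np.hypot(d[...,0],d[...,1])<.035)
    print(m.sum(),P[m].mean(0),(P[m].mean(0)[:2]-c0)@ex)
E
```

```text
eef_pos: [0.4972, -0.3079, 0.0649]
ft_force: [-4.8, 5.1, 3.7]
gripper_force: 3.8
time_s: 5.25
eef_pos: [0.4688, -0.287, 0.1842]
ft_force: [-0.0, -0.7, -1.0]
gripper_force: 0.0
35 [ 0.51141168 -0.31621752  0.07960837] -0.0173134998102177
```

View pics/s3.png

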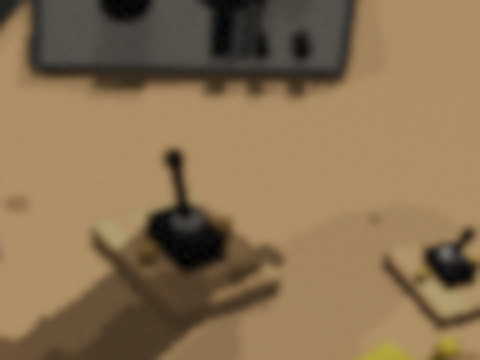

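The ball is now at crop (174,158), leaning to the other side, with the offset at −17 mm after starting at +15. The switch is off. Moving above the start of the arc (−88°), tool tangent.

```bash
python3 -m inch '[[-1,6,7,0,0,0,-0.06],[-1,18,20,0,0,0,-0.16],[-1,33,37,0,0,0,-0.28],[-1,50,56,0,0,0,-0.41],[-1,66,75,0,0,0,-0.53],[-1,79,90,0,0,0,-0.65],[-1,88,100,0,0,0,-0.738],[-1,88,100,30,0,0,-0.738],[-1,88,100,70,0,0,-0.738],[-1,88,100,95,0,0,-0.738],[-1,88,100,104,0,0,-0.738],[-1,88,100,104,0,0,-0.738]]'
cat > at.py <<'E'
from h import *
from scipy.spatial.transform import Rotation as Ro
s=env.state(); p=s['eef_pos']; M=Ro.from_quat(s['ee_rot']).as_matrix()
yaw=np.radians(5.42); ca=np.array([.5106,-.048])-.07*np.array([np.cos(yaw),np.sin(yaw)])
d=p[:2]-ca; th=np.degrees(np.arctan2(d[1],d[0]))-5.42
print('t',s['time_s'],'r',(np.hypot(*d)*1e3).round(1),'theta',th.round(1),'z',(p[2]*1e3).round(1),'-y yaw-theta',np.degrees(np.arctan2(-M[1,1],-M[0,1])).round(1)-5.42-th.round(1),'tilt',M[:,2].round(3),'F',s['ft_force'].round(1),'q6',s['q'][5].round(2))
e=.1*d/np.hypot(*d)+ca-p[:2]; print('fix to r=100, tool mm',(M.T@np.r_[e,0]*1e3).round(1))
E
python3 at.py
python3 -c "
import numpy as np
for k in range(1,13):
  a=np.radians(4*k);print(k,(100*np.sin(a)).round(1),(100*(1-np.cos(a))).round(1),a.round(3))"
```

```text
time_s: 6.5
eef_pos: [0.4504, -0.1536, 0.0747]
ee_rot: [-0.064, 0.998, 0.0, -0.002]
ft_force: [0.1, 0.2, -0.3]
finger_gap: -0.001
gripper_force: 0.0
t 6.5 r 99.5 theta -90.0 z 74.7 -y yaw-theta 1.8799999999999955 tilt [-0.004 -0.    -1.   ] F [ 0.1  0.2 -0.3] q6 -1.46
fix to r=100, tool mm [ 0.  -0.5 -0. ]
1 7.0 0.2 0.07
2 13.9 1.0 0.14
3 20.8 2.2 0.209
4 27.6 3.9 0.279
5 34.2 6.0 0.349
6 40.7 8.6 0.419
7 46.9 11.7 0.489
8 53.0 15.2 0.559
9 58.8 19.1 0.628
10 64.3 23.4 0.698
11 69.5 28.1 0.768
12 74.3 33.1 0.838
```

```bash
python3 -m inch '[[-1,0,0,12,0,0,0.033],[-1,0,0,25,0,0,0.033],[-1,0,0,36,0,0,0.033],[-1,0,0,38,0,0,0.033],[-1,0,0,38,0,0,0.033],[-1,0,0,38,0,0,0.033]]'|grep force; python3 at.py
```

```text
ft_force: [-0.8, -0.8, 0.8]
gripper_force: 0.0
t 7.1 r 99.7 theta -89.1 z 39.0 -y yaw-theta -0.9200000000000017 tilt [ 0.001 -0.    -1.   ] F [-0.8 -0.8  0.8] q6 -1.49
fix to r=100, tool mm [-0.  -0.3  0. ]
```

```bash
python3 -m inch '[[-1,0,0,3,0,0,0],[-1,0,0,5.5,0,0,0],[-1,0,0,5.5,0,0,0],[-1,-7,0.2,5.5,0,0,-0.07],[-1,-13.9,1,5.5,0,0,-0.14],[-1,-20.8,2.2,5.5,0,0,-0.209],[-1,-27.6,3.9,5.5,0,0,-0.279],[-1,-34.2,6,5.5,0,0,-0.349],[-1,-34.2,6,5.5,0,0,-0.349]]'|grep force; python3 at.py
python3 - <<'E'
from h import *
S=snap('side'); cv2.imwrite('pics/s4.png',cv2.resize(S['pixels'][205:315,260:380],None,fx=5,fy=5,interpolation=2))
E
```

```text
ft_force: [-0.2, 0.8, 1.7]
gripper_force: 0.7
t 8.0 r 100.1 theta -68.9 z 32.9 -y yaw-theta -1.019999999999996 tilt [ 0.001 -0.    -1.   ] F [-0.2  0.8  1.7] q6 -1.16
fix to r=100, tool mm [ 0.   0.1 -0. ]
```

View pics/s4.png

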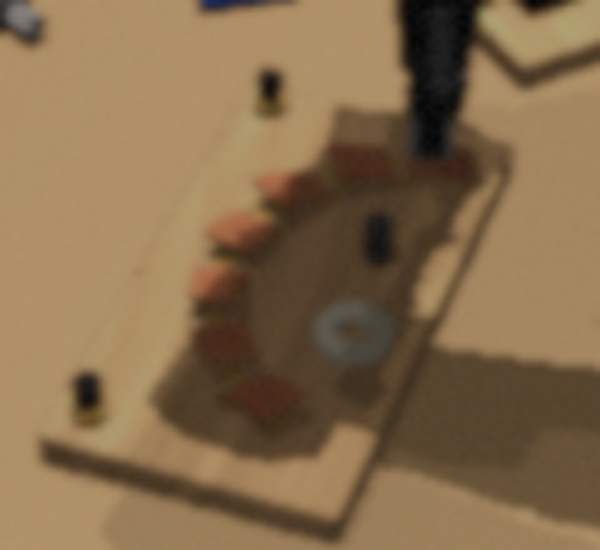

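The fingertip is on leaf 1 (crop 430,155), which is pressed down with 1.7 N, as expected at about 5 mm. The neighbouring leaves and the magnets are untouched. Continuing the arc.

```bash
python3 -m inch '[[-1,-7,0.3,0,0,0,-0.07],[-1,-13.9,1.2,0,0,0,-0.14],[-1,-20.8,2.5,0,0,0,-0.21],[-1,-27.6,4.3,0,0,0,-0.285],[-1,-34.1,6.5,0,0,0,-0.355],[-1,-40.6,9.2,0,0,0,-0.43],[-1,-46.7,12.4,0,0,0,-0.5],[-1,-52.8,16,0,0,0,-0.57],[-1,-58.5,20,0,0,0,-0.645],[-1,-63.9,24.4,0,0,0,-0.715],[-1,-69,29.2,0,0,0,-0.786]]'|grep force; python3 at.py
```

```text
ft_force: [0.1, -1.2, 1.9]
gripper_force: 0.7
t 9.15 r 99.3 theta -25.4 z 32.9 -y yaw-theta 0.4799999999999969 tilt [-0.001 -0.    -1.   ] F [ 0.1 -1.2  1.9] q6 -0.48
fix to r=100, tool mm [ 0.  -0.7 -0. ]
```

```bash
python3 -m inch '[[-1,-7,0,0,0,0,-0.07],[-1,-13.9,0.6,0,0,0,-0.14],[-1,-20.8,1.6,0,0,0,-0.209],[-1,-27.6,3.2,0,0,0,-0.279],[-1,-34.2,5.3,0,0,0,-0.349],[-1,-40.7,7.9,0,0,0,-0.419],[-1,-46.9,10.9,0,0,0,-0.489],[-1,-53,14.4,0,0,0,-0.559],[-1,-58.8,18.2,0,0,0,-0.628],[-1,-64.3,22.5,0,0,0,-0.698],[-1,-69.5,27.1,0,0,0,-0.768]]'|grep force; python3 at.py
```

```text
ft_force: [0.2, -0.1, 1.7]
gripper_force: 0.6
t 10.25 r 100.2 theta 18.6 z 33.1 -y yaw-theta 0.4799999999999969 tilt [ 0.001 -0.    -1.   ] F [ 0.2 -0.1  1.7] q6 0.15
fix to r=100, tool mm [-0.   0.2 -0. ]
```

```bash
python3 -m inch '[[-1,-7,0.2,0,0,0,-0.07],[-1,-13.9,1,0,0,0,-0.14],[-1,-20.8,2.1,0,0,0,-0.209],[-1,-27.6,3.8,0,0,0,-0.279],[-1,-34.2,5.9,0,0,0,-0.349],[-1,-40.7,8.4,0,0,0,-0.419],[-1,-46.9,11.4,0,0,0,-0.489],[-1,-53,14.9,0,0,0,-0.559],[-1,-58.8,18.8,0,0,0,-0.628],[-1,-64.3,23,0,0,0,-0.698],[-1,-69.5,27.7,0,0,0,-0.768]]'|grep force; python3 at.py
```

```text
ft_force: [0.1, 0.1, 1.1]
gripper_force: 0.6
t 11.35 r 100.2 theta 62.4 z 33.2 -y yaw-theta 0.779999999999994 tilt [ 0.002  0.001 -1.   ] F [0.1 0.1 1.1] q6 0.78
fix to r=100, tool mm [-0.   0.2 -0. ]
```

```bash
python3 -m inch '[[-1,-7,0.2,0,0,0,-0.07],[-1,-13.9,1,0,0,0,-0.14],[-1,-20.8,2,0,0,0,-0.209],[-1,-27.6,3.6,0,0,0,-0.279],[-1,-34.2,5.7,0,0,0,-0.349],[-1,-39,8,0,0,0,-0.4],[-1,-39,8,-15,0,0,-0.4],[-1,-39,8,-50,0,0,-0.4],[-1,-39,8,-90,0,0,-0.4],[-1,-39,8,-125,0,0,-0.4],[-1,-39,8,-140,0,0,-0.4],[-1,-39,8,-140,0,0,-0.4]]'|grep force; python3 at.py
python3 - <<'E'
from h import *
S=snap('side');T=snap('top'); cv2.imwrite('pics/end.png',np.hstack([cv2.resize(S['pixels'][130:330,200:480],(400,286)),cv2.resize(T['pixels'][180:400,240:520],(400,314))[:286]]))
E
```

```text
ft_force: [-0.2, 0.1, -0.8]
gripper_force: 0.0
t 12.55 r 99.8 theta 85.0 z 175.3 -y yaw-theta 0.8799999999999955 tilt [ 0.006  0.003 -1.   ] F [-0.2  0.1 -0.8] q6 1.12
fix to r=100, tool mm [ 0.  -0.2  0. ]
```

View pics/end.png

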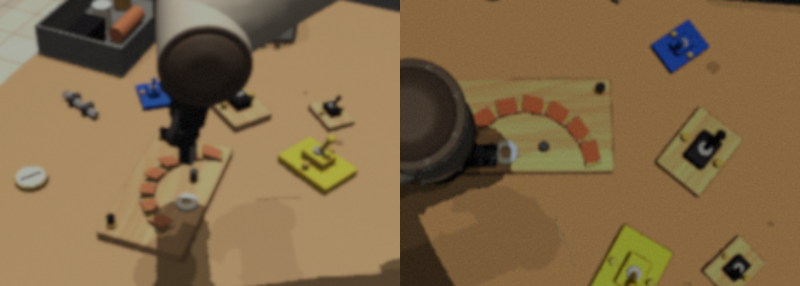

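The leaves are back up and the magnets are in place: ring at (187,201) and alnico at (193,176) in the left half. The lever ball is on the off side at (720,135), and the arm is clear of everything.

```bash
python3 -c "
from rig import env
print(env.close_job())"
```

```text
the job is handed in; nothing more can be done
None
```

I pushed the toggle to its off stop, then ran the closed fingertips right to left along all seven leaves, about 5 mm below crest height (forces read along the way stayed under about 2.5 N); the magnets stayed put, and I handed the job in at about 12.7 s.

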